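# Fetch a spice jar from a case with bypass sliding panes

## Robot

A 6-joint arm with a two-finger parallel gripper is mounted at the origin on a cart in front of the work surface, level with it; the furniture and walls round the work are solid. World frame = base frame: x ahead of the robot, y to its left, z up, the work surface at z = 0. Lengths are in m, angles in rad, forces in N, time in s.
With the tool pointing down it reaches from about 0.25 to 0.775 m from the base axis. Payload 8.9 kg.
Tool frame: the origin (TCP) lies on the centre line of the jaws, within the pads' length; the fingertips stand 14 mm ahead of it and the grasp point (between the pads) lies 5 mm behind it; z points along the fingers, y is the line along which they close (so a half turn about z gives the same grasp; the last joint's range is limited). The gripper opens to 85 mm and grips with 20 to 120 N. Pads are 22 mm wide; open, the fingers measure 114 mm over their backs; the gripper's body (76 mm by 85 mm) begins 54 mm behind the grasp point. The pads swing forward as they close: fully open they stand 13 mm farther back than shut.
Start: joints at [-1.389, 0.291, -0.153, 1.127, 0, 1.431], TCP at [0.166, -0.498, 0.245] pointing down, gripper open.
Joint ranges: [-2.52, 2.52], [-0.91, 1.74], [-1.3, 1.37], [-1.96, 2.02], [-1.52, 1.47], [-3.14, 3.14]. Speed limits (rad/s): [2.22, 2.22, 2.79, 3.14, 3.14, 3.14].

## Interface

Orientations are given as a rotation vector (axis times angle).
In Python, from plant import manip gives the robot as it stands.
- The arm moves only by the tool servo_tool, never from a script. Its argument "plan" is a list of rows, each an object of numbers: "dx", "dy", "dz": the shift along the tool's x, y, z in mm; "ax", "ay", "az": the turn, a rotation vector about the tool's x, y, z in rad; "grip": the opening in per cent of the stroke, from 0 (shut) to 100 (fully open). A call has exactly 10 rows; each row shifts and turns the commanded pose from where the row before left it, along the tool's axes as they then stand; what a row does not reach is not made up. A row lasts 1/12 s, in which the tool goes at most 41.7 mm and 7.16 degrees, less where a joint would pass 70% of its speed; a pose out of reach is approached as far as the arm can. A call with a gripper value outside its range is refused whole. The fingers move at their own pace and stop on an object; "force" is the grip in N (left out, the last holds). Time passes only in rows, so rows that do not move let the fingers close, or fill a call up. It gives the time, the measured TCP pose, the force, the opening and the grip force at its end, in the units of the state.
- manip.observe(): the state, without advancing time (a new reading comes with each control period).
- manip.camera(name): name is "scene" or "top" or "wrist"; returns a dict with "pixels" (480x640x3 uint8, blue, green, red), "intrinsics" (3x3 intrinsics, pixels), "dist" ([k1, k2, p1, p2, k3] as OpenCV has them; the pictures are not rectified), "rvec" (rotation vector, rad) and "tvec" (3), from world to camera coordinates, as OpenCV has them; the wrist camera has in their place "hand_eye" (4x4, takes a point from camera to tool coordinates, whose origin is the TCP and whose axes are the flange's). Camera axes: x right, y down, z forward; pixel columns grow to the right and rows downward; lengths in m; the calibration is good to about 2 mm. A picture is of the moment at which its call begins: read the wrist's pose just before it. There is no depth.
- manip.close_job(): hands the job in; it is judged then, once.
Trained networks look in a picture, given as the dict that the camera call returned (one of the last four; its "shot" number tells which), for a name from the list of things; names that differ only in an ending like _2 or _b are one class to them, and where a whole thing is asked for, a point or a joint stands for the part that bears it (a point fixed in the world has none). Each returns a list of dicts, best first, with "p" (0 to 1); they miss things now and then, are a little off and sometimes report something else, mostly with a low value. They report only what shows in the picture. A call takes as long as a camera call. They do not tell look-alikes from the thing itself.
- manip.look_for(thing, picture): "extent" ([left, top, width, height] in pixels, round what is visible of it).
- manip.cut_out(thing, picture): "region" (480x640 bool, what is visible of it) and "extent" ([left, top, width, height] in pixels, round what is visible of it).
The state is a dict: "time_s": time; "joint_positions": joint angles; "qd": joint speeds; "joint_torque": joint torques, N m; "tool_pos": TCP position; "eef_rot": TCP orientation; "force": force on the tool from outside, world axes, zero at the start; "wrist_torque": the same for the moment, N m; "finger_gap": finger opening in m; "grasp_force": force on a finger pad.
Only numpy, scipy, OpenCV 4.12 (cv2) and the standard library are available. Lean on these libraries where they do the work, as an engineer would, in place of code of your own. Each camera call takes 0.05 s, during which the arm holds its last target. There are 200 camera calls.

## Task

Slide fully open whichever clear pane of the wooden case is over the spice jar with the dark cap (either pane may have been left ajar), lift that jar out and set it down upright in the middle of the round coaster without dropping it. Then shut the case so that both panes are fully home at their own ends. Leave everything else, in and around the case, where it is.

Things in the scene. Friction and masses are not known exactly. Their poses are not given: they have to be found in the camera images.
- case: Low wooden storage case with a lid of two clear bypass panes, 180 (x) x 410 (y) mm, fixed. Origin: centre of its underside on the worktop. Own x points away from the robot to its back, y along its length to the left, z up. Walls 9 mm thick; upper edge 108 mm high in front, 121 mm at the back (the top slopes), plus an aluminium track that rises 13 mm more along front and back.
- case_floor (a point): Centre of the case's inner floor, 4 mm above the worktop. Four containers stand upright on it, two in each half: centres 85 and 150 mm (6 mm more or less) left or right of this point along the case's y, and up to 10 mm before or behind it.
- case_top (a point): Middle of the case's top, 114 mm up, on the underside of the lower pane. Two clear panes, 166 x 205 mm, 4 mm thick, slide along the case's y: the left one in the lower track, the right one 7 mm higher, so they pass each other. Shut, each covers its own half; they overlap 16 mm in the middle.
- door_left (a joint): Slide of the left pane, m: 0 = fully shut (at the left end), 0.17 = fully open (slid to the right, along the case's -y, under the right pane). About 2 N of friction, it stays where it is left. Its grip cannot pass the right pane's inner edge, so door_left + door_right is at most 0.17: opening one fully pushes the other shut.
- door_right (a joint): Slide of the right pane, m: 0 = fully shut (at the right end), 0.17 = fully open (slid to the left, along the case's +y, over the left pane). About 2 N of friction. Either pane may be found ajar by up to 60 mm.
- door_left_grip (a point): Grip of the left pane: an upright dark wooden bar, 90 mm long along the case's x, 10 mm thick along y, 14 mm in from the pane's outer (left) edge. The point lies on the middle of the bar, 9 mm below its upper edge and 9 mm above the upper (right) pane's top side, so fingers taking it from above can reach 9 mm below the point and clear both panes. Moves with the pane.
- door_right_grip (a point): Grip of the right pane: the same kind of bar, 14 mm in from the pane's outer (right) edge; the point lies 9 mm below its upper edge and 9 mm above the pane it stands on. Moves with the pane.
- jar_dark_mid (a point): Centre (half-way up) of the spice jar to fetch: round glass jar with green and orange label and a dark, nearly black screw cap (green disc on its top); 44 mm diameter, 105 mm high, about 0.11 kg; the cap is its top 20 mm, also 44 mm wide. Stands in the case behind (below) one of the panes. Similar jars at the back of the worktop are not meant. z axis = its upright axis.
- jar_yellow_a_mid (a point): Centre of a spice jar with a yellow cap (blue disc on its top), 42 mm diameter, 96 mm high, in the case. Stays there.
- jar_yellow_b_mid (a point): Centre of the second spice jar with a yellow cap, same size, in the case. Stays there.
- shaker_mid (a point): Centre of the salt shaker with a pale grey top, 44 mm diameter, 90 mm high, in the case. Stays there.
- coaster_top (a point): Centre of the upper face of a round wooden coaster with a grey felt inlay, 110 mm diameter, 10 mm thick, fixed on the worktop to the right of the case.
- bottle: Bottle with an orange cap, 49 x 81 mm, 226 mm high, standing loose behind the coaster and the case's right end; origin at the centre of its underside. Leave alone.
- tin: Low food tin, 75 mm diameter, 58 mm high, behind the case; origin at the centre of its underside. Leave alone.
- lemon_mid (a point): Centre of a lemon, 78 x 55 x 56 mm, behind the coaster. Leave alone.
- jar_dark: The same jar with the dark cap; origin at the centre of its underside.
There are look-alikes about, which are no part of the job. There is more than one size of the part that bears coaster_top; the job needs the larger.

How it is judged:
On the way, in this order (a step that is already met when the one before it is completed fails the run):
1. one of the panes has been slid well open (more than 10 cm) (value of joint any of door_left, door_right above 0.1 m), for 0.1 s.
2. the jar with the dark cap has been lifted clear of the case (height (world z) of jar_dark_mid above 0.17 m), for 0.1 s.
3. the jar meets the coaster upright while the fingers still hold it (set down, not dropped) (horizontal distance between jar_dark_mid and coaster_top below 0.035 m and angle between jar_dark_mid's own z axis and vertical below 0.12 rad and height (world z) of jar_dark_mid between 0.056 and 0.069 m and contact force between the fingers and jar_dark above 0.5 N).
At the end, for the whole second after the job is handed in: The jar with the dark cap stands upright (within 0.12 rad) and at rest on the coaster, its axis within 35 mm of the coaster's centre, and both panes are shut to within 8 mm (horizontal distance between jar_dark_mid and coaster_top below 0.035 m and angle between jar_dark_mid's own z axis and vertical below 0.12 rad and height (world z) of jar_dark_mid between 0.056 and 0.069 m and linear speed of jar_dark below 0.02 m/s and value of joint each of door_left, door_right below 0.008 m); the robot touches nothing.
It fails at once if another container in the case is tipped, or shifted by more than 3 cm (angle between any of jar_yellow_a_mid, jar_yellow_b_mid, shaker_mid's own z axis and vertical above 0.5 rad or distance of any of jar_yellow_a_mid, jar_yellow_b_mid, shaker_mid from where it was at the start of the episode above 0.03 m).
It fails at once if the bottle, tin or lemon is shifted by more than 3 cm (distance of any of bottle, tin, lemon_mid from where it was at the start of the episode above 0.03 m).
It also fails if it takes over 61 s, if anything falls off the work surface, if the arm or the gripper's body presses on something with over 40 N, if the wrist force passes 120 N, or if a joint passes its speed limit or range.

## Working session

There is one attempt and no reset: what is moved stays moved. The work goes in short steps, Python scripts to look and compute and a tool call to move; the robot and the scene stay as the last step left them, time stands still between calls to the robot, and variables do not carry over. Pictures are saved under pics/ and viewed, at most 10 in all, crops included, and the job is handed in when it is done.

Besides the shell and the picture viewer there is one more tool, called after "Call:" as a command line: name --argument value ..., lists and objects as JSON in quotes. servo_tool: Moves the arm, as the interface text tells. Its arguments: {"type":"object","properties":{"plan":{"type":"array"},"force":{"type":"number"}},"required":["plan"]}

```bash
ls; mkdir -p pics
cat > h.py <<'E'
import numpy as np, cv2
from plant import manip
def shot(n,f=None):
    c=manip.camera(n)
    if f: cv2.imwrite('pics/'+f,c['pixels'])
    return c
def ray(c,uv,z):
    """world point on plane z for a pixel of a fixed camera"""
    K,d=np.array(c['intrinsics']),np.array(c['dist'])
    n=cv2.undistortPoints(np.array([[uv]],float),K,d)[0,0]
    if 'rvec' in c and c['rvec'] is not None:
        R=cv2.Rodrigues(np.array(c['rvec']))[0]; o=-R.T@np.array(c['tvec']).ravel(); v=R.T@np.array([n[0],n[1],1])
    else:
        s=c['state'];R=cv2.Rodrigues(np.array(s['eef_rot']))[0];H=np.array(c['hand_eye'])
        o=R@H[:3,3]+np.array(s['tool_pos']);v=R@H[:3,:3]@np.array([n[0],n[1],1])
    return o+v*(z-o[2])/v[2]
def wshot(f=None):
    s=manip.observe();c=manip.camera('wrist');c['state']=s
    if f: cv2.imwrite('pics/'+f,c['pixels'])
    return c
E
python3 - <<'E'
from h import *
s=manip.observe();print(s)
for n in('top','scene'):
    c=shot(n,n+'0.png')
    for t in['case','door_left_grip','door_right_grip','jar_dark','jar_yellow_a_mid','shaker_mid','coaster_top','bottle','tin','lemon_mid']:
        for r in manip.look_for(t,c)[:4]:print(n,t,round(r['p'],2),np.round(r['extent']))
E
```

```text
pics
{'time_s': 0.0, 'joint_positions': array([-1.38929857e+00,  2.91269336e-01, -1.54135052e-01,  1.12666589e+00,
       -1.00517804e-05,  1.43149328e+00]), 'qd': array([-0.00235336, -0.00075014, -0.00139995, -0.00038555,  0.00064346,
       -0.00010487]), 'joint_torque': array([ 9.11583811e-04, -5.37142396e+01,  3.31373048e+01,  1.59940158e-02,
       -1.63501818e-04,  1.43413610e-05]), 'tool_pos': array([ 0.1654707 , -0.49780836,  0.24473471]), 'eef_rot': array([-3.10000821e+00, -5.01551321e-01,  5.79774902e-05]), 'force': array([-0.50967821, -0.08376638, -0.79798526]), 'wrist_torque': array([ 0.01283922,  0.01161081, -0.01280111]), 'grasp_force': 0.0, 'finger_gap': 0.08537083046834673}
top case 0.79 [135. 212. 168.  90.]
top door_left_grip 0.9 [148. 229.  67.  62.]
top door_right_grip 0.81 [207. 215.  89.  72.]
top coaster_top 0.88 [451. 277.  27.  30.]
top coaster_top 0.7 [347. 262.  36.  38.]
top bottle 0.94 [301. 176.  27.  32.]
top tin 0.88 [262. 172.  25.  31.]
top lemon_mid 0.56 [355. 210.  16.  24.]
scene case 0.69 [196. 226. 135. 155.]
scene case 0.29 [199. 270.  91.  72.]
scene door_left_grip 0.57 [197. 272.  93.  70.]
scene door_right_grip 0.65 [246. 230.  84.  65.]
scene jar_dark 0.55 [194. 225. 133. 160.]
scene jar_yellow_a_mid 0.19 [192. 225. 137. 160.]
scene shaker_mid 0.43 [279. 176.  24.  54.]
scene coaster_top 0.63 [434. 207.  22.  21.]
scene bottle 0.93 [281. 178.  22.  51.]
scene bottle 0.5 [196. 272.  93.  71.]
scene tin 0.95 [242. 236.  25.  22.]
```

Run:
```python
from h import *
a=cv2.imread('pics/top0.png')[150:330,110:500]
cv2.imwrite('pics/t1.png',cv2.resize(a,(780,360),interpolation=cv2.INTER_CUBIC))
a=cv2.imread('pics/scene0.png')[160:400,180:480]
cv2.imwrite('pics/s1.png',cv2.resize(a,(750,600),interpolation=cv2.INTER_CUBIC))
```

```text
(no output)
```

View pics/t1.png

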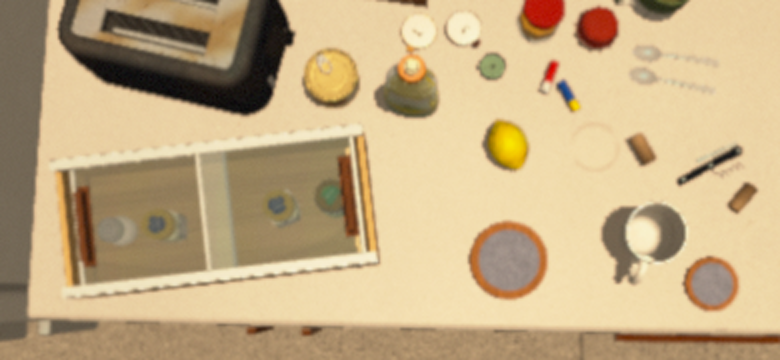

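View pics/s1.png

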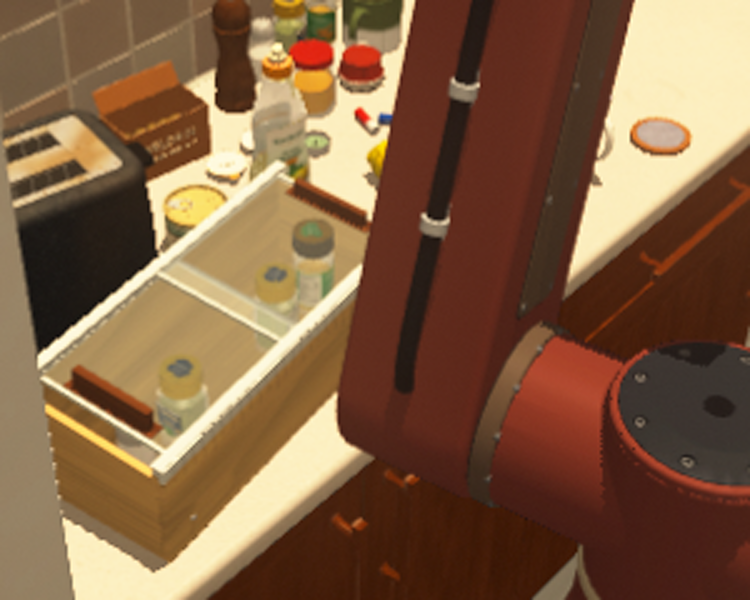

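The dark-capped jar with the green disc is at about (275,248) in the top picture, in the right half next to the right grip at (284,247). What could be taken for it:
- The yellow caps with blue discs at (189,262) and (250,254).
- The grey shaker at (168,265).
- The jars at the back, around (380,160) and (409,164).

For the coaster, the larger one is at (364,280) and the smaller at (465,292).

```bash
cat >> h.py <<'E'
from scipy.optimize import least_squares
E
python3 - <<'E'
from h import *
c=shot('top')
P=lambda x,y:(110+x/2,150+y/2)
cor={'fr':(378,262,.121),'br':(362,127,.134),'bl':(52,165,.134),'fl':(68,297,.121)}
w={k:ray(c,P(a,b),z)for k,(a,b,z)in cor.items()}
for k in w:print(k,np.round(w[k],4))
ctr=sum(w.values())/4;yv=(w['fl']+w['bl']-w['fr']-w['br'])[:2];print('ctr',ctr,'yaw',np.arctan2(-yv[0],yv[1]),np.linalg.norm(w['fl']-w['fr']),np.linalg.norm(w['bl']-w['br']),np.linalg.norm(w['fl']-w['bl']))
print('rgrip',ray(c,P(348,195),.143),ray(c,P(341,156),.145),ray(c,P(351,235),.14));print('lgrip',ray(c,P(84,226),.143));print('jar',ray(c,P(330,195),.109))
for r in manip.cut_out('coaster_top',c)[:2]:
    v,u=np.nonzero(r['region']);print('coaster',r['p'],u.mean(),v.mean(),ray(c,(u.mean(),v.mean()),.01),len(u))
h=manip.camera('wrist');print(h['hand_eye'],h['intrinsics'])
E
```

```text
fr [ 0.4697 -0.2607  0.121 ]
br [ 0.6431 -0.2358  0.134 ]
bl [0.5843 0.1665 0.134 ]
fl [0.4145 0.1392 0.121 ]
ctr [ 0.52791526 -0.04771719  0.1275    ] yaw 0.14112297809089946 0.4036799478658626 0.40659170641794434 0.17252412630825
rgrip [ 0.55334424 -0.22090566  0.143     ] [ 0.60304256 -0.21056777  0.145     ] [ 0.50263227 -0.2260508   0.14      ]
lgrip [0.50560692 0.11605933 0.143     ]
jar [ 0.55608842 -0.19517714  0.109     ]
coaster 0.88 364.1115916955017 279.71626297577853 [ 0.48022259 -0.44061625  0.01      ] 1156
coaster 0.67 465.2427843803056 291.9541595925297 [ 0.45128226 -0.72803622  0.01      ] 589
[[ 3.36371135e-04 -9.47764524e-01 -3.18970680e-01  8.26829992e-02]
 [ 9.99999908e-01  4.04282763e-04 -1.46702374e-04  1.63840192e-04]
 [ 2.67993653e-04 -3.18970601e-01  9.47764572e-01 -1.27645071e-01]
 [ 0.00000000e+00  0.00000000e+00  0.00000000e+00  1.00000000e+00]] [[338.34385688   0.         310.51645321]
 [  0.         338.34385688 240.41937281]
 [  0.           0.           1.        ]]
```

Call:
servo_tool --plan '[{"az":0.09,"grip":50},{"az":0.09},{"dx":35,"dy":-18},{"dx":35,"dy":-18},{"dx":35,"dy":-18},{"dx":35,"dy":-18},{"dx":35,"dy":-18},{"dx":35,"dy":-18},{"dx":35,"dy":-18},{"dx":35,"dy":-18}]' --force 30

```text
$.plan[0]: bad value
```

Call:
servo_tool --plan '[{"dx":35,"dy":-18,"grip":50},{"dx":35,"dy":-18},{"dx":35,"dy":-18},{"dx":30,"dy":-15},{},{},{},{},{},{}]'

```text
$.plan[0]: bad value
```

Run:
```python
from h import *
c=wshot('w1.png');s=c['state'];print(s['time_s'],s['tool_pos'],s['eef_rot'],s['finger_gap'],s['joint_positions'])
for t in['jar_dark','door_right_grip','door_left_grip','jar_yellow_a_mid']:
    for r in manip.look_for(t,c)[:3]:
        e=r['extent'];print(t,r['p'],np.round(e))
```

```text
1.25 [ 0.16553381 -0.49820922  0.24529061] [-3.10124450e+00 -5.01697894e-01  5.32250173e-05] 0.0854150902086575 [-1.38930451e+00  2.90714504e-01 -1.53418602e-01  1.12669356e+00
 -3.32513713e-05  1.43152092e+00]
```

View pics/w1.png

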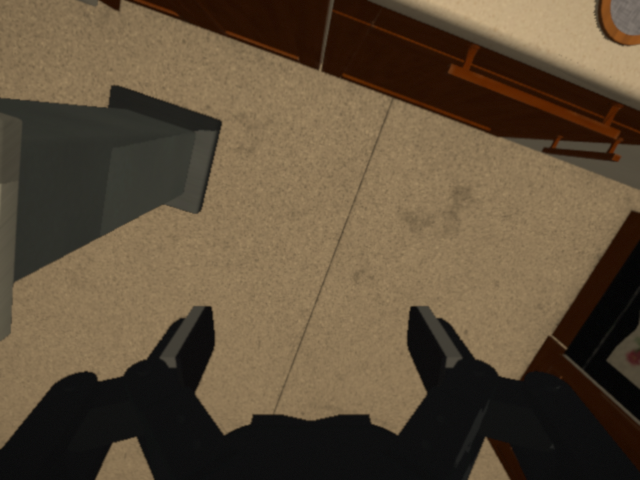

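The call was refused, probably because each row needs all the keys. The picture shows only the floor and the gripper fingers at (190,340) and (435,340), so the arm is still at its start pose.

Call:
servo_tool --plan '[{"dx":0,"dy":0,"dz":0,"ax":0,"ay":0,"az":0.09,"grip":50},{"dx":0,"dy":0,"dz":0,"ax":0,"ay":0,"az":0.09,"grip":50},{"dx":35,"dy":-18,"dz":0,"ax":0,"ay":0,"az":0,"grip":50},{"dx":35,"dy":-18,"dz":0,"ax":0,"ay":0,"az":0,"grip":50},{"dx":35,"dy":-18,"dz":0,"ax":0,"ay":0,"az":0,"grip":50},{"dx":35,"dy":-18,"dz":0,"ax":0,"ay":0,"az":0,"grip":50},{"dx":35,"dy":-18,"dz":0,"ax":0,"ay":0,"az":0,"grip":50},{"dx":35,"dy":-18,"dz":0,"ax":0,"ay":0,"az":0,"grip":50},{"dx":35,"dy":-18,"dz":0,"ax":0,"ay":0,"az":0,"grip":50},{"dx":35,"dy":-18,"dz":0,"ax":0,"ay":0,"az":0,"grip":50}]' --force 30

```text
time_s: 2.33
tool_pos: [0.424, -0.3149, 0.2455]
eef_rot: [3.133, 0.221, 0.0]
force: [-0.1, -0.2, -0.1]
finger_gap: 0.0426
grasp_force: 0.0
```

Call:
servo_tool --plan '[{"dx":35,"dy":-19,"dz":0,"ax":0,"ay":0,"az":0,"grip":50},{"dx":35,"dy":-19,"dz":0,"ax":0,"ay":0,"az":0,"grip":50},{"dx":35,"dy":-19,"dz":0,"ax":0,"ay":0,"az":0,"grip":50},{"dx":35,"dy":-19,"dz":0,"ax":0,"ay":0,"az":0,"grip":50},{"dx":0,"dy":0,"dz":0,"ax":0,"ay":0,"az":0,"grip":50},{"dx":0,"dy":0,"dz":0,"ax":0,"ay":0,"az":0,"grip":50},{"dx":0,"dy":0,"dz":0,"ax":0,"ay":0,"az":0,"grip":50},{"dx":0,"dy":0,"dz":0,"ax":0,"ay":0,"az":0,"grip":50},{"dx":0,"dy":0,"dz":0,"ax":0,"ay":0,"az":0,"grip":50},{"dx":0,"dy":0,"dz":0,"ax":0,"ay":0,"az":0,"grip":50}]'

```text
time_s: 3.17
tool_pos: [0.5499, -0.2223, 0.2455]
eef_rot: [3.134, 0.218, 0.0]
force: [0.3, 0.3, 0.2]
finger_gap: 0.0425
grasp_force: 0.0
```

Run:
```python
from h import *
c=wshot('w2.png');s=c['state'];print(s['time_s'],s['tool_pos'],s['eef_rot'],s['finger_gap'],s['joint_positions'])
for t in['jar_dark','door_right_grip','door_left_grip','jar_yellow_a_mid']:
    for r in manip.look_for(t,c)[:3]:
        e=r['extent'];print(t,r['p'],np.round(e))
```

```text
3.1667 [ 0.54985415 -0.22233754  0.24554696] [3.13384659e+00 2.18380245e-01 2.25216731e-04] 0.042504508292174274 [-5.07457657e-01  4.21399039e-01  3.95003819e-02  1.18869762e+00
 -4.44897819e-05  2.49499111e+00]
door_right_grip 0.58 [ 34. 129. 294. 188.]
door_left_grip 0.93 [  0. 129.  85. 180.]
jar_yellow_a_mid 0.46 [  1. 129.  87. 181.]
```

View pics/w2.png

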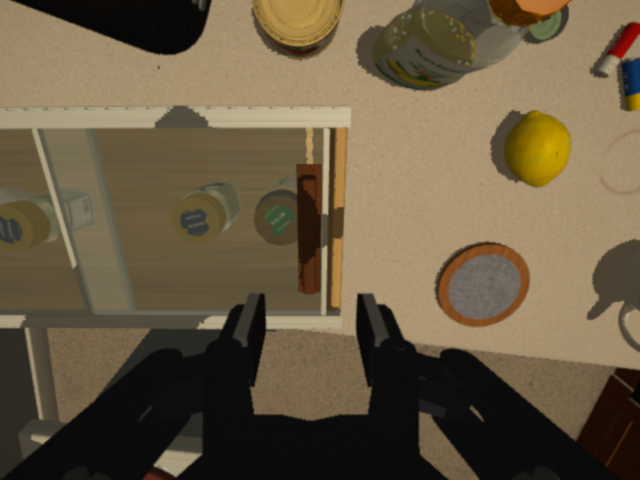

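The wrist view shows these:
- Dark jar cap with its green disc at (280,217).
- Right grip bar spanning (297–322, 164–293).
- Yellow caps at (200,218) and (20,222).
- Larger coaster at (484,284).

A crop will check both the jar choice and the edges of the bar.

Run:
```python
from h import *
a=cv2.imread('pics/w2.png')
cv2.imwrite('pics/w2c.png',cv2.resize(a[150:330,230:360],None,fx=3.3,fy=3.3,interpolation=cv2.INTER_CUBIC))
s=dict(tool_pos=[0.54985,-0.22234,0.24555],eef_rot=[3.13385,.21838,.0002])
c=manip.camera('wrist');c['state']=s
for n,p,z in[('bar back L',(297,164),.145),('bar back R',(322,164),.145),('bar front L',(299,293),.14),('bar front R',(320,293),.14),('cap',(280,217),.109),('disc',(280,222),.109),('coaster',(484,284),.01),('case BR',(350,108),.134),('caseFR',(341,329),.121)]:print(n,np.round(ray(c,p,z),4))
```

```text
bar back L [ 0.6073 -0.2053  0.145 ]
bar back R [ 0.6096 -0.2217  0.145 ]
bar front L [ 0.5106 -0.219   0.14  ]
bar front R [ 0.5129 -0.2349  0.14  ]
cap [ 0.56   -0.1961  0.109 ]
disc [ 0.5558 -0.1966  0.109 ]
coaster [ 0.4853 -0.4398  0.01  ]
case BR [ 0.6471 -0.2351  0.134 ]
caseFR [ 0.4714 -0.26    0.121 ]
```

View pics/w2c.png

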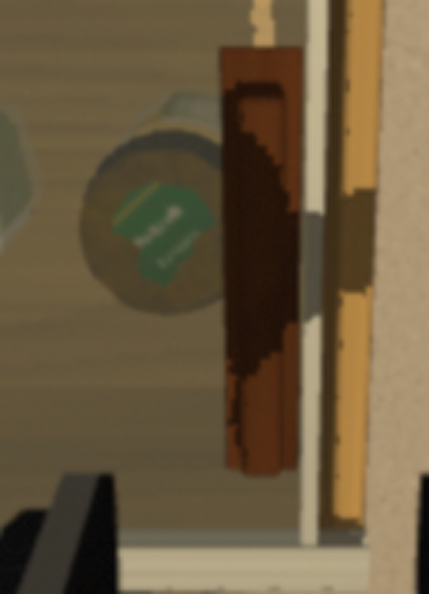

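The crop confirms the choice: a dark cap with a green disc. The raised bar is centred near u=309. Next, lower over the bar and grip it.

Call:
servo_tool --plan '[{"dx":10,"dy":-1,"dz":20,"ax":0,"ay":0,"az":0,"grip":50},{"dx":0,"dy":0,"dz":30,"ax":0,"ay":0,"az":0,"grip":50},{"dx":0,"dy":0,"dz":30,"ax":0,"ay":0,"az":0,"grip":50},{"dx":0,"dy":0,"dz":15,"ax":0,"ay":0,"az":0,"grip":50},{"dx":0,"dy":0,"dz":8,"ax":0,"ay":0,"az":0,"grip":50},{"dx":0,"dy":0,"dz":0,"ax":0,"ay":0,"az":0,"grip":0},{"dx":0,"dy":0,"dz":0,"ax":0,"ay":0,"az":0,"grip":0},{"dx":0,"dy":0,"dz":0,"ax":0,"ay":0,"az":0,"grip":0},{"dx":0,"dy":0,"dz":0,"ax":0,"ay":0,"az":0,"grip":0},{"dx":0,"dy":0,"dz":0,"ax":0,"ay":0,"az":0,"grip":0}]' --force 30

```text
time_s: 4.3
tool_pos: [0.5611, -0.2195, 0.1437]
eef_rot: [3.132, 0.221, 0.003]
force: [-0.4, 0.5, 5.4]
finger_gap: 0.0091
grasp_force: 35.6
```

Call:
servo_tool --plan '[{"dx":0,"dy":-10,"dz":0,"ax":0,"ay":0,"az":0,"grip":0},{"dx":0,"dy":-20,"dz":0,"ax":0,"ay":0,"az":0,"grip":0},{"dx":0,"dy":-20,"dz":0,"ax":0,"ay":0,"az":0,"grip":0},{"dx":0,"dy":-20,"dz":0,"ax":0,"ay":0,"az":0,"grip":0},{"dx":0,"dy":-20,"dz":0,"ax":0,"ay":0,"az":0,"grip":0},{"dx":0,"dy":-20,"dz":0,"ax":0,"ay":0,"az":0,"grip":0},{"dx":0,"dy":-20,"dz":0,"ax":0,"ay":0,"az":0,"grip":0},{"dx":0,"dy":-20,"dz":0,"ax":0,"ay":0,"az":0,"grip":0},{"dx":0,"dy":-10,"dz":0,"ax":0,"ay":0,"az":0,"grip":0},{"dx":0,"dy":0,"dz":0,"ax":0,"ay":0,"az":0,"grip":0}]'

```text
time_s: 5.13
tool_pos: [0.5386, -0.0586, 0.1436]
eef_rot: [-3.133, -0.224, -0.004]
force: [-0.0, 2.7, 8.7]
finger_gap: 0.009
grasp_force: 36.1
```

Call:
servo_tool --plan '[{"dx":0,"dy":0,"dz":0,"ax":0,"ay":0,"az":0,"grip":50},{"dx":0,"dy":0,"dz":0,"ax":0,"ay":0,"az":0,"grip":50},{"dx":0,"dy":0,"dz":0,"ax":0,"ay":0,"az":0,"grip":50},{"dx":0,"dy":0,"dz":-30,"ax":0,"ay":0,"az":0,"grip":50},{"dx":0,"dy":0,"dz":-40,"ax":0,"ay":0,"az":0,"grip":50},{"dx":0,"dy":10,"dz":-40,"ax":0,"ay":0,"az":0,"grip":50},{"dx":0,"dy":39,"dz":0,"ax":0,"ay":0,"az":0,"grip":100},{"dx":0,"dy":40,"dz":0,"ax":0,"ay":0,"az":0,"grip":100},{"dx":-1,"dy":40,"dz":0,"ax":0,"ay":0,"az":0,"grip":100},{"dx":0,"dy":10,"dz":0,"ax":0,"ay":0,"az":0,"grip":100}]'

```text
time_s: 5.97
tool_pos: [0.5565, -0.2038, 0.2519]
eef_rot: [3.132, 0.215, 0.0]
force: [-0.6, -0.3, -0.4]
finger_gap: 0.0848
grasp_force: 0.0
```

Call:
servo_tool --plan '[{"dx":0,"dy":0,"dz":0,"ax":0,"ay":0,"az":-0.12,"grip":100},{"dx":0,"dy":0,"dz":0,"ax":0,"ay":0,"az":-0.12,"grip":100},{"dx":0,"dy":0,"dz":0,"ax":0,"ay":0,"az":-0.12,"grip":100},{"dx":0,"dy":0,"dz":0,"ax":0,"ay":0,"az":-0.12,"grip":100},{"dx":0,"dy":0,"dz":0,"ax":0,"ay":0,"az":-0.12,"grip":100},{"dx":0,"dy":0,"dz":0,"ax":0,"ay":0,"az":-0.12,"grip":100},{"dx":0,"dy":0,"dz":0,"ax":0,"ay":0,"az":-0.12,"grip":100},{"dx":0,"dy":0,"dz":0,"ax":0,"ay":0,"az":-0.12,"grip":100},{"dx":0,"dy":0,"dz":0,"ax":0,"ay":0,"az":-0.12,"grip":100},{"dx":0,"dy":0,"dz":0,"ax":0,"ay":0,"az":-0.12,"grip":100}]'

```text
time_s: 6.8
tool_pos: [0.556, -0.1984, 0.2519]
eef_rot: [-2.456, -1.958, 0.001]
force: [0.2, -0.3, 0.2]
finger_gap: 0.0852
grasp_force: 0.0
```

Call:
servo_tool --plan '[{"dx":0,"dy":0,"dz":0,"ax":0,"ay":0,"az":-0.12,"grip":100},{"dx":0,"dy":0,"dz":0,"ax":0,"ay":0,"az":-0.12,"grip":100},{"dx":0,"dy":0,"dz":0,"ax":0,"ay":0,"az":-0.12,"grip":100},{"dx":0,"dy":0,"dz":0,"ax":0,"ay":0,"az":-0.01,"grip":100},{"dx":0,"dy":0,"dz":0,"ax":0,"ay":0,"az":0,"grip":100},{"dx":0,"dy":0,"dz":0,"ax":0,"ay":0,"az":0,"grip":100},{"dx":0,"dy":0,"dz":0,"ax":0,"ay":0,"az":0,"grip":100},{"dx":0,"dy":0,"dz":0,"ax":0,"ay":0,"az":0,"grip":100},{"dx":0,"dy":0,"dz":0,"ax":0,"ay":0,"az":0,"grip":100},{"dx":0,"dy":0,"dz":0,"ax":0,"ay":0,"az":0,"grip":100}]'

```text
time_s: 7.63
tool_pos: [0.5564, -0.1984, 0.2523]
eef_rot: [2.061, 2.371, 0.0]
force: [-0.5, 0.4, -0.6]
finger_gap: 0.0856
grasp_force: 0.0
```

Run:
```python
from h import *
c=wshot('w3.png');s=c['state'];print(s['time_s'],s['tool_pos'],s['eef_rot'],s['finger_gap'],s['joint_positions'])
for t in['jar_dark','coaster_top','door_left_grip','door_right_grip']:
    for r in manip.look_for(t,c)[:3]:
        e=r['extent'];print(t,r['p'],np.round(e))
```

```text
7.6333 [ 0.55636087 -0.19840086  0.25231796] [2.06149278e+00 2.37058198e+00 3.56485999e-05] 0.08561057882463953 [-4.66287153e-01  4.13795213e-01  4.55567445e-02  1.20252249e+00
  1.44090567e-05  9.65256304e-01]
jar_dark 0.94 [288. 182.  49.  68.]
jar_dark 0.74 [189.   0. 233.  60.]
coaster_top 0.69 [199. 334.  71.  71.]
door_left_grip 0.51 [289. 181.  48.  68.]
door_right_grip 0.81 [191.   1. 235.  61.]
door_right_grip 0.33 [282. 109.  49.  57.]
```

View pics/w3.png

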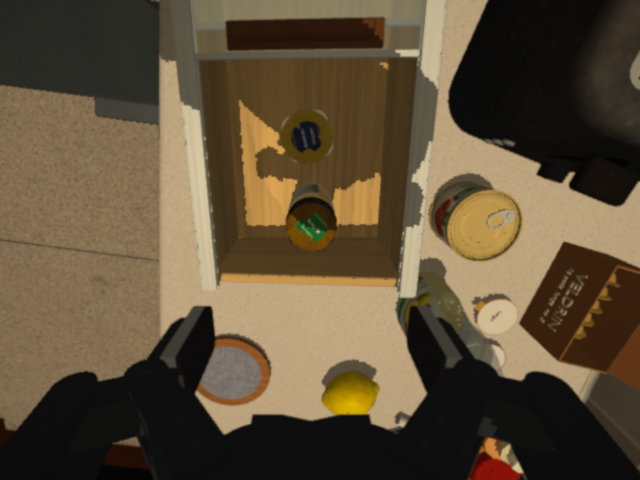

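The view shows the right half open. The dark cap is centred at (312,226), the yellow cap at (307,136), and the coaster at (233,370), partly behind a finger.

Run:
```python
from h import *
c=manip.camera('wrist');c['state']=manip.observe()
p=ray(c,(312,225.5),.109);print('cap',p)
R=cv2.Rodrigues(np.array(c['state']['eef_rot']))[0]
print('delta tool mm',1000*R.T@(np.r_[p[:2],.10]-c['state']['tool_pos']))
for u in[(288,225),(337,225),(312,201),(312,250),(307,136)]:print(ray(c,u,.109 if u[0]!=307 else .1))
print('coast',ray(c,(233,370),.01))
```

```text
cap [ 0.55763224 -0.19414659  0.109     ]
delta tool mm [  4.04271347   1.86639616 152.29634773]
[ 0.53779789 -0.19651297  0.109     ]
[ 0.57816656 -0.19080571  0.109     ]
[ 0.5547095  -0.17364623  0.109     ]
[ 0.56069777 -0.21564705  0.109     ]
[ 0.54370858 -0.124311    0.1       ]
coast [ 0.48624183 -0.43439008  0.01      ]
```

Call:
servo_tool --plan '[{"dx":4,"dy":2,"dz":20,"ax":0,"ay":0,"az":0,"grip":100},{"dx":0,"dy":0,"dz":30,"ax":0,"ay":0,"az":0,"grip":100},{"dx":0,"dy":0,"dz":30,"ax":0,"ay":0,"az":0,"grip":100},{"dx":0,"dy":0,"dz":25,"ax":0,"ay":0,"az":0,"grip":100},{"dx":0,"dy":0,"dz":20,"ax":0,"ay":0,"az":0,"grip":100},{"dx":0,"dy":0,"dz":20,"ax":0,"ay":0,"az":0,"grip":100},{"dx":0,"dy":0,"dz":15,"ax":0,"ay":0,"az":0,"grip":100},{"dx":0,"dy":0,"dz":8,"ax":0,"ay":0,"az":0,"grip":100},{"dx":0,"dy":0,"dz":0,"ax":0,"ay":0,"az":0,"grip":100},{"dx":0,"dy":0,"dz":0,"ax":0,"ay":0,"az":0,"grip":100}]'

```text
time_s: 8.77
tool_pos: [0.5578, -0.1942, 0.0846]
eef_rot: [-2.061, -2.371, 0.0]
force: [-0.0, -0.1, 1.0]
finger_gap: 0.0853
grasp_force: 0.0
```

Call:
servo_tool --plan '[{"dx":0,"dy":0,"dz":0,"ax":0,"ay":0,"az":0,"grip":70},{"dx":0,"dy":0,"dz":0,"ax":0,"ay":0,"az":0,"grip":60},{"dx":0,"dy":0,"dz":0,"ax":0,"ay":0,"az":0,"grip":55},{"dx":0,"dy":0,"dz":0,"ax":0,"ay":0,"az":0,"grip":40},{"dx":0,"dy":0,"dz":0,"ax":0,"ay":0,"az":0,"grip":20},{"dx":0,"dy":0,"dz":0,"ax":0,"ay":0,"az":0,"grip":20},{"dx":0,"dy":0,"dz":0,"ax":0,"ay":0,"az":0,"grip":20},{"dx":0,"dy":0,"dz":0,"ax":0,"ay":0,"az":0,"grip":20},{"dx":0,"dy":0,"dz":-5,"ax":0,"ay":0,"az":0,"grip":20},{"dx":0,"dy":0,"dz":-5,"ax":0,"ay":0,"az":0,"grip":20}]' --force 40

```text
time_s: 9.6
tool_pos: [0.5576, -0.1941, 0.0947]
eef_rot: [-2.06, -2.371, 0.0]
force: [0.3, 0.1, -1.5]
finger_gap: 0.0432
grasp_force: 40.7
```

Call:
servo_tool --plan '[{"dx":0,"dy":0,"dz":-15,"ax":0,"ay":0,"az":0,"grip":20},{"dx":0,"dy":0,"dz":-25,"ax":0,"ay":0,"az":0,"grip":20},{"dx":0,"dy":0,"dz":-30,"ax":0,"ay":0,"az":0,"grip":20},{"dx":0,"dy":0,"dz":-30,"ax":0,"ay":0,"az":0,"grip":20},{"dx":0,"dy":0,"dz":-30,"ax":0,"ay":0,"az":0,"grip":20},{"dx":0,"dy":0,"dz":-20,"ax":0,"ay":0,"az":0,"grip":20},{"dx":0,"dy":0,"dz":-15,"ax":0,"ay":0,"az":0,"grip":20},{"dx":-10,"dy":-5,"dz":0,"ax":0,"ay":0,"az":0,"grip":20},{"dx":-20,"dy":-9,"dz":0,"ax":0,"ay":0,"az":0,"grip":20},{"dx":-30,"dy":-14,"dz":0,"ax":0,"ay":0,"az":0,"grip":20}]'

```text
time_s: 10.43
tool_pos: [0.5384, -0.2568, 0.2591]
eef_rot: [-2.057, -2.374, -0.001]
force: [0.4, -0.7, -0.7]
finger_gap: 0.043
grasp_force: 40.8
```

Call:
servo_tool --plan '[{"dx":-30,"dy":-14,"dz":0,"ax":0,"ay":0,"az":0,"grip":20},{"dx":-30,"dy":-14,"dz":0,"ax":0,"ay":0,"az":0,"grip":20},{"dx":-30,"dy":-14,"dz":0,"ax":0,"ay":0,"az":0,"grip":20},{"dx":-30,"dy":-14,"dz":0,"ax":0,"ay":0,"az":0,"grip":20},{"dx":-30,"dy":-13,"dz":0,"ax":0,"ay":0,"az":0,"grip":20},{"dx":-15,"dy":-7,"dz":0,"ax":0,"ay":0,"az":0,"grip":20},{"dx":-8,"dy":-3,"dz":0,"ax":0,"ay":0,"az":0,"grip":20},{"dx":0,"dy":0,"dz":0,"ax":0,"ay":0,"az":0,"grip":20},{"dx":0,"dy":0,"dz":0,"ax":0,"ay":0,"az":0,"grip":20},{"dx":0,"dy":0,"dz":0,"ax":0,"ay":0,"az":0,"grip":20}]'

```text
time_s: 11.27
tool_pos: [0.4848, -0.4384, 0.2592]
eef_rot: [-2.059, -2.372, -0.001]
force: [-0.4, -0.0, -0.7]
finger_gap: 0.0431
grasp_force: 40.8
```

Run:
```python
from h import *
c=wshot('w4.png');s=c['state'];print(s['time_s'],s['tool_pos'],s['eef_rot'],s['finger_gap'],s['grasp_force'],s['joint_positions'])
for r in manip.look_for('coaster_top',c)[:3]:
        print('coaster',r['p'],np.round(r['extent']))
```

```text
11.2667 [ 0.48480204 -0.43840959  0.25921641] [-2.05872028e+00 -2.37225032e+00 -7.67856253e-04] 0.043133875440687426 40.789102448907215 [-8.47146428e-01  5.40925201e-01  2.68011068e-01  1.29853099e+00
  4.06841524e-04  5.82367697e-01]
coaster 0.8 [249. 379.  33.  38.]
coaster 0.7 [253. 153. 103.  91.]
```

View pics/w4.png

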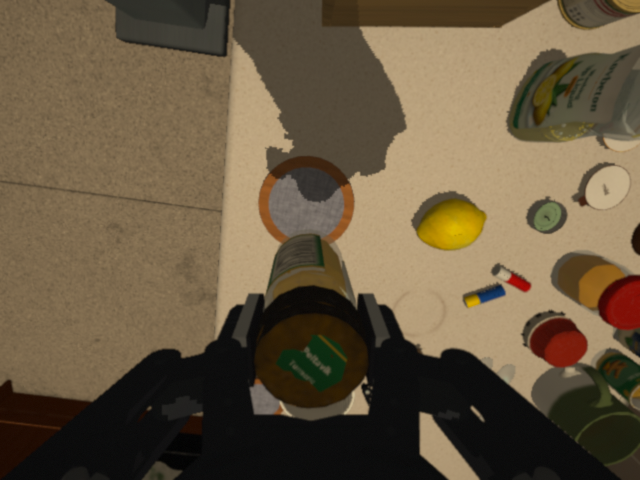

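The jar hangs upright in the fingers. The large coaster shows as a circle from u=259 to 355, its top edge at v=156 and its centre near (307,203).

Run:
```python
from h import *
c=manip.camera('wrist');c['state']=s=manip.observe()
R=cv2.Rodrigues(np.array(s['eef_rot']))[0]
for u in[(307,203),(259,203),(355,203),(307,156),(307,247)]:
    p=ray(c,u,.01);print(p,np.round(1000*R.T@(p-s['tool_pos'])))
```

```text
[ 0.48160262 -0.43904088  0.01      ] [  0.  -3. 250.]
[ 0.42768528 -0.44673891  0.01      ] [  0. -58. 250.]
[ 0.53550097 -0.43131951  0.01      ] [  0.  51. 250.]
[ 0.47441949 -0.3875905   0.01      ] [ 52.  -3. 250.]
[ 0.48892671 -0.49151651  0.01      ] [-53.  -4. 250.]
```

Call:
servo_tool --plan '[{"dx":0,"dy":-3,"dz":15,"ax":0,"ay":0,"az":0,"grip":20},{"dx":0,"dy":0,"dz":30,"ax":0,"ay":0,"az":0,"grip":20},{"dx":0,"dy":0,"dz":35,"ax":0,"ay":0,"az":0,"grip":20},{"dx":0,"dy":0,"dz":30,"ax":0,"ay":0,"az":0,"grip":20},{"dx":0,"dy":0,"dz":20,"ax":0,"ay":0,"az":0,"grip":20},{"dx":0,"dy":0,"dz":15,"ax":0,"ay":0,"az":0,"grip":20},{"dx":0,"dy":0,"dz":10,"ax":0,"ay":0,"az":0,"grip":20},{"dx":0,"dy":0,"dz":5,"ax":0,"ay":0,"az":0,"grip":20},{"dx":0,"dy":0,"dz":4,"ax":0,"ay":0,"az":0,"grip":20},{"dx":0,"dy":0,"dz":2,"ax":0,"ay":0,"az":0,"grip":20}]'

```text
time_s: 12.25
tool_pos: [0.4818, -0.4403, 0.0937]
eef_rot: [2.06, 2.371, -0.0]
force: [0.1, 0.7, -1.0]
finger_gap: 0.043
grasp_force: 40.8
```

Call:
servo_tool --plan '[{"dx":0,"dy":0,"dz":0,"ax":0,"ay":0,"az":0,"grip":20},{"dx":0,"dy":0,"dz":1,"ax":0,"ay":0,"az":0,"grip":20},{"dx":0,"dy":0,"dz":1,"ax":0,"ay":0,"az":0,"grip":20},{"dx":0,"dy":0,"dz":1,"ax":0,"ay":0,"az":0,"grip":20},{"dx":0,"dy":0,"dz":0,"ax":0,"ay":0,"az":0,"grip":20},{"dx":0,"dy":0,"dz":0,"ax":0,"ay":0,"az":0,"grip":20},{"dx":0,"dy":0,"dz":0,"ax":0,"ay":0,"az":0,"grip":20},{"dx":0,"dy":0,"dz":0,"ax":0,"ay":0,"az":0,"grip":20},{"dx":0,"dy":0,"dz":0,"ax":0,"ay":0,"az":0,"grip":20},{"dx":0,"dy":0,"dz":0,"ax":0,"ay":0,"az":0,"grip":20}]'

```text
time_s: 13.08
tool_pos: [0.4817, -0.4408, 0.0915]
eef_rot: [2.06, 2.37, -0.001]
force: [-0.2, 0.2, 5.5]
finger_gap: 0.0429
grasp_force: 41.3
```

Call:
servo_tool --plan '[{"dx":0,"dy":0,"dz":0,"ax":0,"ay":0,"az":0,"grip":60},{"dx":0,"dy":0,"dz":0,"ax":0,"ay":0,"az":0,"grip":80},{"dx":0,"dy":0,"dz":0,"ax":0,"ay":0,"az":0,"grip":90},{"dx":0,"dy":0,"dz":0,"ax":0,"ay":0,"az":0,"grip":90},{"dx":0,"dy":0,"dz":-15,"ax":0,"ay":0,"az":0,"grip":90},{"dx":0,"dy":0,"dz":-25,"ax":0,"ay":0,"az":0,"grip":90},{"dx":0,"dy":0,"dz":-30,"ax":0,"ay":0,"az":0,"grip":90},{"dx":0,"dy":0,"dz":-30,"ax":0,"ay":0,"az":0,"grip":90},{"dx":0,"dy":0,"dz":-30,"ax":0,"ay":0,"az":0,"grip":90},{"dx":0,"dy":0,"dz":-30,"ax":0,"ay":0,"az":0,"grip":90}]'

```text
time_s: 13.92
tool_pos: [0.4812, -0.44, 0.2518]
eef_rot: [-2.061, -2.371, -0.0]
force: [0.5, -0.6, -0.0]
finger_gap: 0.0772
grasp_force: 0.0
```

Call:
servo_tool --plan '[{"dx":37,"dy":11,"dz":0,"ax":0,"ay":0,"az":0,"grip":50},{"dx":37,"dy":11,"dz":0,"ax":0,"ay":0,"az":0,"grip":50},{"dx":37,"dy":11,"dz":0,"ax":0,"ay":0,"az":0,"grip":50},{"dx":37,"dy":11,"dz":0,"ax":0,"ay":0,"az":0,"grip":50},{"dx":37,"dy":11,"dz":0,"ax":0,"ay":0,"az":0,"grip":50},{"dx":37,"dy":11,"dz":0,"ax":0,"ay":0,"az":0,"grip":50},{"dx":37,"dy":11,"dz":0,"ax":0,"ay":0,"az":0,"grip":50},{"dx":37,"dy":11,"dz":0,"ax":0,"ay":0,"az":0,"grip":50},{"dx":37,"dy":11,"dz":0,"ax":0,"ay":0,"az":0,"grip":50},{"dx":36,"dy":11,"dz":0,"ax":0,"ay":0,"az":0,"grip":50}]'

```text
time_s: 14.75
tool_pos: [0.5387, -0.0575, 0.2505]
eef_rot: [2.06, 2.371, 0.0]
force: [1.8, 0.4, 0.0]
finger_gap: 0.0429
grasp_force: 0.0
```

Call:
servo_tool --plan '[{"dx":0,"dy":0,"dz":0,"ax":0,"ay":0,"az":0.12,"grip":50},{"dx":0,"dy":0,"dz":0,"ax":0,"ay":0,"az":0.12,"grip":50},{"dx":0,"dy":0,"dz":0,"ax":0,"ay":0,"az":0.12,"grip":50},{"dx":0,"dy":0,"dz":0,"ax":0,"ay":0,"az":0.12,"grip":50},{"dx":0,"dy":0,"dz":0,"ax":0,"ay":0,"az":0.12,"grip":50},{"dx":0,"dy":0,"dz":0,"ax":0,"ay":0,"az":0.12,"grip":50},{"dx":0,"dy":0,"dz":0,"ax":0,"ay":0,"az":0.12,"grip":50},{"dx":0,"dy":0,"dz":0,"ax":0,"ay":0,"az":0.12,"grip":50},{"dx":0,"dy":0,"dz":0,"ax":0,"ay":0,"az":0.12,"grip":50},{"dx":0,"dy":0,"dz":0,"ax":0,"ay":0,"az":0.12,"grip":50}]'

```text
time_s: 15.58
tool_pos: [0.5388, -0.0595, 0.2503]
eef_rot: [-3.042, -0.785, 0.0]
force: [0.2, 0.7, 0.4]
finger_gap: 0.0425
grasp_force: 0.0
```

Call:
servo_tool --plan '[{"dx":0,"dy":0,"dz":0,"ax":0,"ay":0,"az":0.12,"grip":50},{"dx":0,"dy":0,"dz":0,"ax":0,"ay":0,"az":0.12,"grip":50},{"dx":0,"dy":0,"dz":0,"ax":0,"ay":0,"az":0.12,"grip":50},{"dx":0,"dy":0,"dz":0,"ax":0,"ay":0,"az":0.01,"grip":50},{"dx":0,"dy":0,"dz":0,"ax":0,"ay":0,"az":0,"grip":50},{"dx":0,"dy":0,"dz":0,"ax":0,"ay":0,"az":0,"grip":50},{"dx":0,"dy":0,"dz":0,"ax":0,"ay":0,"az":0,"grip":50},{"dx":0,"dy":0,"dz":0,"ax":0,"ay":0,"az":0,"grip":50},{"dx":0,"dy":0,"dz":0,"ax":0,"ay":0,"az":0,"grip":50},{"dx":0,"dy":0,"dz":0,"ax":0,"ay":0,"az":0,"grip":50}]'

```text
time_s: 16.42
tool_pos: [0.5388, -0.0595, 0.2503]
eef_rot: [-3.134, -0.222, -0.0]
force: [0.0, -0.0, -0.1]
finger_gap: 0.0426
grasp_force: 0.0
```

Run:
```python
from h import *
c=wshot('w5.png');s=c['state'];print(s['time_s'],s['tool_pos'],s['eef_rot'],s['finger_gap'],s['joint_positions'])
t=shot('top','top5.png')
a=cv2.resize(t['pixels'][200:320,120:400],(640,274));cv2.imwrite('pics/v5.png',cv2.resize(np.vstack([c['pixels'],a]),None,fx=.79,fy=.79,interpolation=cv2.INTER_AREA))
```

```text
16.4167 [ 0.53880368 -0.05951501  0.25030448] [-3.13372884e+00 -2.22013987e-01 -5.14612293e-05] 0.04262011994597836 [-2.44913147e-01  3.20541053e-01 -9.80333920e-02  1.15219359e+00
  1.89035767e-05  2.75522269e+00]
```

View pics/v5.png

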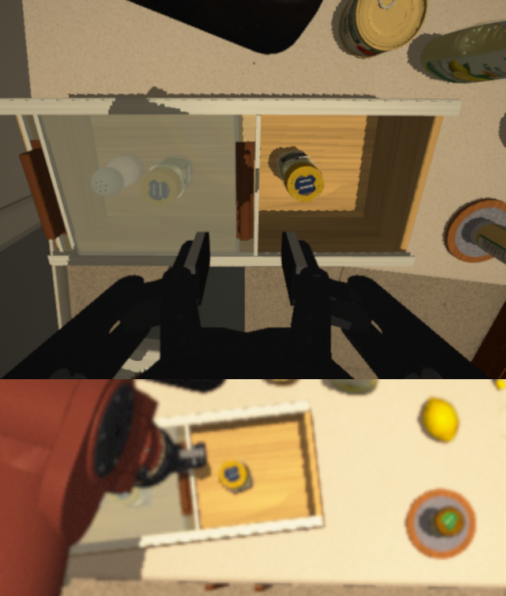

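The wrist view (upper half) shows the bar between the fingers at about (245,190), and the top view (lower half) shows the jar standing on the coaster at about (447,520). Next, grip the bar and shut the pane.

Call:
servo_tool --plan '[{"dx":0,"dy":0,"dz":20,"ax":0,"ay":0,"az":0,"grip":50},{"dx":0,"dy":0,"dz":30,"ax":0,"ay":0,"az":0,"grip":50},{"dx":0,"dy":0,"dz":30,"ax":0,"ay":0,"az":0,"grip":50},{"dx":0,"dy":0,"dz":18,"ax":0,"ay":0,"az":0,"grip":50},{"dx":0,"dy":0,"dz":8,"ax":0,"ay":0,"az":0,"grip":50},{"dx":0,"dy":0,"dz":0,"ax":0,"ay":0,"az":0,"grip":0},{"dx":0,"dy":0,"dz":0,"ax":0,"ay":0,"az":0,"grip":0},{"dx":0,"dy":0,"dz":0,"ax":0,"ay":0,"az":0,"grip":0},{"dx":0,"dy":0,"dz":0,"ax":0,"ay":0,"az":0,"grip":0},{"dx":0,"dy":0,"dz":0,"ax":0,"ay":0,"az":0,"grip":0}]' --force 30

```text
time_s: 17.35
tool_pos: [0.5396, -0.0597, 0.1456]
eef_rot: [3.133, 0.221, 0.003]
force: [-1.2, 0.9, 4.4]
finger_gap: 0.0089
grasp_force: 35.2
```

Call:
servo_tool --plan '[{"dx":0,"dy":10,"dz":0,"ax":0,"ay":0,"az":0,"grip":0},{"dx":0,"dy":20,"dz":0,"ax":0,"ay":0,"az":0,"grip":0},{"dx":0,"dy":25,"dz":0,"ax":0,"ay":0,"az":0,"grip":0},{"dx":0,"dy":25,"dz":0,"ax":0,"ay":0,"az":0,"grip":0},{"dx":0,"dy":25,"dz":0,"ax":0,"ay":0,"az":0,"grip":0},{"dx":0,"dy":25,"dz":0,"ax":0,"ay":0,"az":0,"grip":0},{"dx":0,"dy":20,"dz":0,"ax":0,"ay":0,"az":0,"grip":0},{"dx":0,"dy":10,"dz":0,"ax":0,"ay":0,"az":0,"grip":0},{"dx":0,"dy":0,"dz":0,"ax":0,"ay":0,"az":0,"grip":0},{"dx":0,"dy":0,"dz":0,"ax":0,"ay":0,"az":0,"grip":0}]'

```text
time_s: 18.18
tool_pos: [0.5621, -0.2198, 0.1457]
eef_rot: [3.132, 0.219, 0.003]
force: [-1.0, -2.3, 5.3]
finger_gap: 0.009
grasp_force: 35.3
```

Next, creep on until the pane meets its end stop.

Call:
servo_tool --plan '[{"dx":0,"dy":1,"dz":0,"ax":0,"ay":0,"az":0,"grip":0},{"dx":0,"dy":1,"dz":0,"ax":0,"ay":0,"az":0,"grip":0},{"dx":0,"dy":1,"dz":0,"ax":0,"ay":0,"az":0,"grip":0},{"dx":0,"dy":1,"dz":0,"ax":0,"ay":0,"az":0,"grip":0},{"dx":0,"dy":1,"dz":0,"ax":0,"ay":0,"az":0,"grip":0},{"dx":0,"dy":0,"dz":0,"ax":0,"ay":0,"az":0,"grip":0},{"dx":0,"dy":0,"dz":0,"ax":0,"ay":0,"az":0,"grip":0},{"dx":0,"dy":0,"dz":0,"ax":0,"ay":0,"az":0,"grip":0},{"dx":0,"dy":0,"dz":0,"ax":0,"ay":0,"az":0,"grip":0},{"dx":0,"dy":0,"dz":0,"ax":0,"ay":0,"az":0,"grip":0}]'

```text
time_s: 19.02
tool_pos: [0.5625, -0.2233, 0.1456]
eef_rot: [3.133, 0.221, 0.003]
force: [-1.3, 0.7, 6.3]
finger_gap: 0.0088
grasp_force: 35.3
```

Call:
servo_tool --plan '[{"dx":0,"dy":1,"dz":0,"ax":0,"ay":0,"az":0,"grip":0},{"dx":0,"dy":1,"dz":0,"ax":0,"ay":0,"az":0,"grip":0},{"dx":0,"dy":1,"dz":0,"ax":0,"ay":0,"az":0,"grip":0},{"dx":0,"dy":1,"dz":0,"ax":0,"ay":0,"az":0,"grip":0},{"dx":0,"dy":0,"dz":0,"ax":0,"ay":0,"az":0,"grip":0},{"dx":0,"dy":0,"dz":0,"ax":0,"ay":0,"az":0,"grip":0},{"dx":0,"dy":0,"dz":0,"ax":0,"ay":0,"az":0,"grip":0},{"dx":0,"dy":0,"dz":0,"ax":0,"ay":0,"az":0,"grip":0},{"dx":0,"dy":0,"dz":0,"ax":0,"ay":0,"az":0,"grip":0},{"dx":0,"dy":0,"dz":0,"ax":0,"ay":0,"az":0,"grip":0}]'

```text
time_s: 19.85
tool_pos: [0.5628, -0.2253, 0.1456]
eef_rot: [-3.131, -0.223, -0.002]
force: [-1.9, 9.4, 9.0]
finger_gap: 0.0087
grasp_force: 35.8
```

Call:
servo_tool --plan '[{"dx":0,"dy":-1,"dz":0,"ax":0,"ay":0,"az":0,"grip":50},{"dx":0,"dy":0,"dz":0,"ax":0,"ay":0,"az":0,"grip":50},{"dx":0,"dy":0,"dz":0,"ax":0,"ay":0,"az":0,"grip":50},{"dx":0,"dy":0,"dz":-30,"ax":0,"ay":0,"az":0,"grip":50},{"dx":0,"dy":0,"dz":-40,"ax":0,"ay":0,"az":0,"grip":50},{"dx":0,"dy":-20,"dz":-30,"ax":0,"ay":0,"az":0,"grip":50},{"dx":0,"dy":-40,"dz":0,"ax":0,"ay":0,"az":0,"grip":50},{"dx":0,"dy":-40,"dz":0,"ax":0,"ay":0,"az":0,"grip":50},{"dx":0,"dy":-40,"dz":0,"ax":0,"ay":0,"az":0,"grip":50},{"dx":0,"dy":-40,"dz":0,"ax":0,"ay":0,"az":0,"grip":50}]'

```text
time_s: 20.68
tool_pos: [0.5367, -0.0465, 0.2446]
eef_rot: [3.133, 0.219, 0.001]
force: [0.4, 0.1, -0.5]
finger_gap: 0.0425
grasp_force: 0.0
```

Call:
servo_tool --plan '[{"dx":0,"dy":-40,"dz":0,"ax":0,"ay":0,"az":0,"grip":50},{"dx":0,"dy":-40,"dz":0,"ax":0,"ay":0,"az":0,"grip":50},{"dx":0,"dy":-40,"dz":0,"ax":0,"ay":0,"az":0,"grip":50},{"dx":0,"dy":-40,"dz":0,"ax":0,"ay":0,"az":0,"grip":50},{"dx":0,"dy":-20,"dz":0,"ax":0,"ay":0,"az":0,"grip":50},{"dx":0,"dy":-5,"dz":0,"ax":0,"ay":0,"az":0,"grip":50},{"dx":0,"dy":0,"dz":0,"ax":0,"ay":0,"az":0,"grip":50},{"dx":0,"dy":0,"dz":0,"ax":0,"ay":0,"az":0,"grip":50},{"dx":0,"dy":0,"dz":0,"ax":0,"ay":0,"az":0,"grip":50},{"dx":0,"dy":0,"dz":0,"ax":0,"ay":0,"az":0,"grip":50}]'

```text
time_s: 21.52
tool_pos: [0.5115, 0.1342, 0.2443]
eef_rot: [3.134, 0.218, 0.0]
force: [-0.1, -0.3, -0.2]
finger_gap: 0.0428
grasp_force: 0.0
```

Run:
```python
from h import *
c=wshot('w6.png');s=c['state'];print(s['time_s'],s['tool_pos'],s['eef_rot'],s['finger_gap'],s['joint_positions'])
t=shot('top','top6.png')
a=cv2.resize(t['pixels'][200:320,120:400],(640,274));cv2.imwrite('pics/v6.png',cv2.resize(np.vstack([c['pixels'],a]),None,fx=.79,fy=.79,interpolation=cv2.INTER_AREA))
```

```text
21.5167 [0.51151689 0.13423162 0.24426148] [3.13372751e+00 2.18136063e-01 2.90970788e-05] 0.042793563037614925 [ 1.18509412e-01  2.98584629e-01 -1.45184630e-01  1.12702239e+00
 -2.82756311e-04  3.12110800e+00]
```

View pics/v6.png

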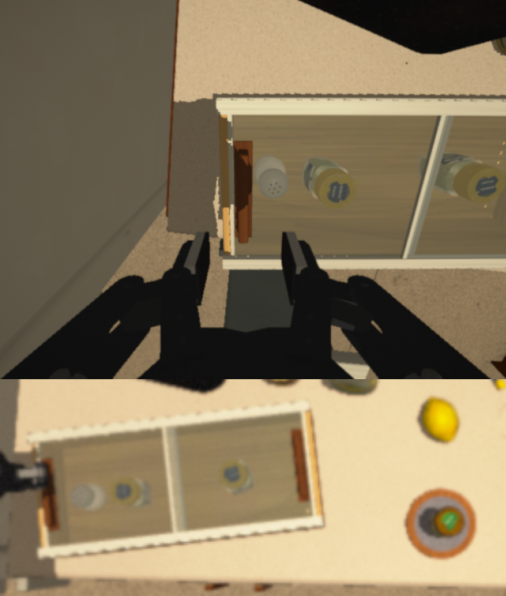

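Both panes look shut: the left bar is at about (244,190) beside its end, and the jar is on the coaster at (447,520). The left pane may still be about 3 mm short, so I'll nudge it home with a loose straddle. Joint 6 is close to its limit, so I turn it back a little first.

Call:
servo_tool --plan '[{"dx":0,"dy":0,"dz":0,"ax":0,"ay":0,"az":-0.08,"grip":28},{"dx":0,"dy":0,"dz":20,"ax":0,"ay":0,"az":0,"grip":28},{"dx":0,"dy":0,"dz":30,"ax":0,"ay":0,"az":0,"grip":28},{"dx":0,"dy":0,"dz":25,"ax":0,"ay":0,"az":0,"grip":28},{"dx":0,"dy":0,"dz":15,"ax":0,"ay":0,"az":0,"grip":28},{"dx":0,"dy":0,"dz":8,"ax":0,"ay":0,"az":0,"grip":28},{"dx":0,"dy":0,"dz":0,"ax":0,"ay":0,"az":0,"grip":28},{"dx":0,"dy":-2,"dz":0,"ax":0,"ay":0,"az":0,"grip":28},{"dx":0,"dy":-2,"dz":0,"ax":0,"ay":0,"az":0,"grip":28},{"dx":0,"dy":-1,"dz":0,"ax":0,"ay":0,"az":0,"grip":28}]'

```text
time_s: 22.45
tool_pos: [0.5109, 0.1408, 0.1475]
eef_rot: [-3.122, -0.346, -0.003]
force: [-0.9, -0.2, 0.1]
finger_gap: 0.024
grasp_force: 0.0
```

Call:
servo_tool --plan '[{"dx":0,"dy":-1,"dz":0,"ax":0,"ay":0,"az":0,"grip":28},{"dx":0,"dy":-1,"dz":0,"ax":0,"ay":0,"az":0,"grip":28},{"dx":0,"dy":-1,"dz":0,"ax":0,"ay":0,"az":0,"grip":28},{"dx":0,"dy":0,"dz":0,"ax":0,"ay":0,"az":0,"grip":28},{"dx":0,"dy":0,"dz":0,"ax":0,"ay":0,"az":0,"grip":28},{"dx":0,"dy":0,"dz":0,"ax":0,"ay":0,"az":0,"grip":28},{"dx":0,"dy":0,"dz":0,"ax":0,"ay":0,"az":0,"grip":28},{"dx":0,"dy":0,"dz":0,"ax":0,"ay":0,"az":0,"grip":28},{"dx":0,"dy":0,"dz":0,"ax":0,"ay":0,"az":0,"grip":28},{"dx":0,"dy":0,"dz":0,"ax":0,"ay":0,"az":0,"grip":28}]'

```text
time_s: 23.28
tool_pos: [0.5095, 0.1433, 0.1464]
eef_rot: [3.122, 0.346, 0.0]
force: [1.1, -2.6, 2.5]
finger_gap: 0.0239
grasp_force: 1.2
```

Call:
servo_tool --plan '[{"dx":0,"dy":-1,"dz":0,"ax":0,"ay":0,"az":0,"grip":28},{"dx":0,"dy":-1,"dz":0,"ax":0,"ay":0,"az":0,"grip":28},{"dx":0,"dy":-1,"dz":0,"ax":0,"ay":0,"az":0,"grip":28},{"dx":0,"dy":-1,"dz":0,"ax":0,"ay":0,"az":0,"grip":28},{"dx":0,"dy":0,"dz":0,"ax":0,"ay":0,"az":0,"grip":28},{"dx":0,"dy":0,"dz":0,"ax":0,"ay":0,"az":0,"grip":28},{"dx":0,"dy":0,"dz":0,"ax":0,"ay":0,"az":0,"grip":28},{"dx":0,"dy":0,"dz":0,"ax":0,"ay":0,"az":0,"grip":28},{"dx":0,"dy":0,"dz":0,"ax":0,"ay":0,"az":0,"grip":28},{"dx":0,"dy":0,"dz":0,"ax":0,"ay":0,"az":0,"grip":28}]'

```text
time_s: 24.12
tool_pos: [0.5094, 0.1439, 0.1464]
eef_rot: [3.116, 0.341, 0.001]
force: [4.8, -18.6, 0.0]
finger_gap: 0.024
grasp_force: 9.6
```

The force of 18.6 N with no further travel shows the left pane against its stop. Next, back off and rise clear.

Call:
servo_tool --plan '[{"dx":0,"dy":4,"dz":0,"ax":0,"ay":0,"az":0,"grip":28},{"dx":0,"dy":4,"dz":0,"ax":0,"ay":0,"az":0,"grip":28},{"dx":0,"dy":0,"dz":0,"ax":0,"ay":0,"az":0,"grip":35},{"dx":0,"dy":0,"dz":-20,"ax":0,"ay":0,"az":0,"grip":35},{"dx":0,"dy":0,"dz":-30,"ax":0,"ay":0,"az":0,"grip":35},{"dx":0,"dy":0,"dz":-40,"ax":0,"ay":0,"az":0,"grip":35},{"dx":0,"dy":0,"dz":-30,"ax":0,"ay":0,"az":0,"grip":35},{"dx":0,"dy":0,"dz":0,"ax":0,"ay":0,"az":0,"grip":35},{"dx":0,"dy":0,"dz":0,"ax":0,"ay":0,"az":0,"grip":35},{"dx":0,"dy":0,"dz":0,"ax":0,"ay":0,"az":0,"grip":35}]'

```text
time_s: 24.95
tool_pos: [0.5098, 0.1398, 0.2658]
eef_rot: [-3.122, -0.347, 0.001]
force: [-0.5, -0.2, -1.3]
finger_gap: 0.0297
grasp_force: 0.0
```

Run:
```python
from h import *
t=shot('top','top7.png')
cv2.imwrite('pics/v7.png',cv2.resize(t['pixels'][160:320,120:400],(784,448),interpolation=cv2.INTER_CUBIC))
P=lambda r:0
for t_ in['door_left_grip','door_right_grip','jar_dark','bottle','tin']:
    for r in manip.look_for(t_,t)[:2]:print(t_,r['p'],np.round(r['extent']))
```

```text
door_left_grip 0.96 [142. 230.  73.  63.]
door_left_grip 0.51 [210. 214.  86.  70.]
jar_dark 0.82 [359. 270.  18.  20.]
bottle 0.85 [301. 177.  28.  31.]
tin 0.75 [262. 169.  30.  33.]
tin 0.75 [347. 261.  42.  42.]
```

View pics/v7.png

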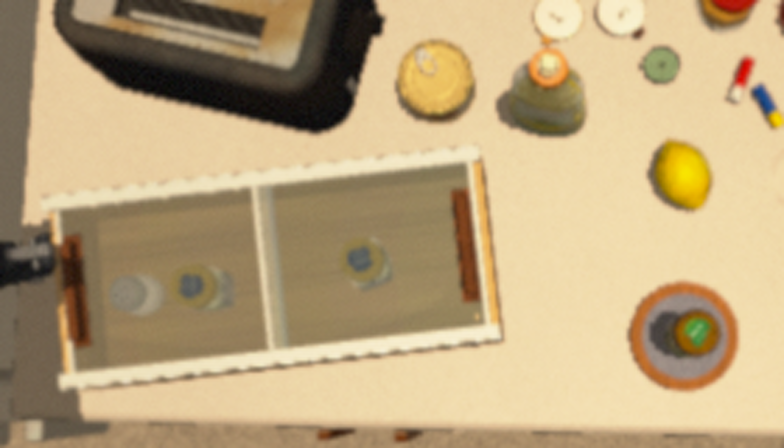

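The view shows both bars at their ends, at (72,290) and (467,245). The jar stands upright on the coaster at (697,332), and the bottle, tin and lemon are where they were.

```bash
python3 -c "
from plant import manip
print(manip.close_job())"
```

```text
the job is handed in; nothing more can be done
None
```

The jar with the dark cap is standing upright on the larger coaster, both panes are pushed against their end stops, and the job is handed in; no verdict was returned.

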